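# Close up the sticker cutter

## Robot

A 6-joint arm with a two-finger parallel gripper is mounted at the origin on the work surface. World frame = base frame: x ahead of the robot, y to its left, z up, the work surface at z = 0. Lengths are in mm, angles in rad, forces in N, time in s.
With the tool pointing down it reaches from about 350 to 775 mm from the base axis. Payload 7.3 kg.
Tool frame: the origin (TCP) lies on the centre line of the jaws, within the pads' length; the fingertips stand 17 mm ahead of it and the grasp point (between the pads) lies 2 mm behind it; z points along the fingers, y is the line along which they close (so a half turn about z gives the same grasp; the last joint's range is limited). The gripper opens to 92 mm and grips with 3 to 60 N. Pads are 19 mm wide; open, the fingers measure 130 mm over their backs; the gripper's body (75 mm by 190 mm) begins 47 mm behind the grasp point.
Start: joints at [1.169, 0.342, 1.524, -0, 1.275, -0.146], TCP at [132.819, 507.939, 243.741] pointing down, gripper open.
Joint ranges: [-2.53, 2.53], [-0.77, 2.02], [0.04, 2.7], [-1, 4.14], [0.28, 2.66], [-3.11, 3.11]. Speed limits (rad/s): [2.57, 2.57, 3.14, 3.14, 3.14, 3.14].

## Interface

Orientations are given as [roll, pitch, yaw] about the fixed x, y, z axes, in that order (R = Rz(yaw) Ry(pitch) Rx(roll)).
In Python, from plant import bot gives the robot as it stands. The module is installed in compiled form; this text tells all that it offers.
- The arm moves only by the shell command python3 -m pendant 'ROWS'. ROWS is JSON, a list of rows, each a list of 3 entries, a list of its own where there are three numbers: the shift along the world's x, y, z as a fraction of full scale, then the turn, a rotation vector about the world's x, y, z as a fraction of full scale, then the opening, from -1 (shut) to 1 (fully open), so that 0 is half open. In form: [[[tx, ty, tz], [rx, ry, rz], claw], ...]. A call has exactly 10 rows; each row shifts and turns the commanded pose from where the row before left it; what a row does not reach is not made up. Full scale, the value 1, is 30 mm for a shift and 0.12 rad for a turn. A row lasts 1/12 s, in which the tool goes at most 41.7 mm and 7.16 degrees, less where a joint would pass 70% of its speed; a pose out of reach is approached as far as the arm can. A call with a number of a shift or a turn outside -1 to 1 is refused whole. A call with a gripper value outside its range is refused whole. The fingers move at their own pace and stop on an object; the grip force is fixed at half the most. Time passes only in rows, so rows that do not move let the fingers close, or fill a call up. It gives the time, the measured TCP pose, the force, the opening and the grip force at its end, in the units of the state.
- bot.get_obs(): the state, without advancing time (a new reading comes with each control period).
- bot.capture(name): name is "side" or "top" or "wrist"; returns the picture (384x512x3 uint8, blue, green, red); there is no depth.
- bot.camera_params(name): a dict with "fovy" (degrees; the focal length in pixels is half the picture's height over the tangent of half this angle, whatever the lens; pixels are square), "cx", "cy" (the principal point, pixels), "camera_from_world" (4x4, takes a point from world to camera coordinates). Camera axes: x right, y down, z forward; pixel columns grow to the right and rows downward; lengths in mm; the calibration is good to about 2 mm. A picture is of the moment at which its call begins: read the wrist's pose just before it. camera_params takes no time and is no camera call; for the wrist camera it gives the pose at the moment of the call.
- bot.close_job(): hands the job in; it is judged then, once.
The state is a dict: "time": time; "joint_positions": joint angles; "dq": joint speeds; "tau": joint torques, N m; "tool_pos": TCP position; "tcp_rot": TCP orientation; "contact_force": force on the tool from outside, world axes, zero at the start; "moment": the same for the moment, N m; "grip_width": finger opening in mm; "finger_force": force on a finger pad.
Only numpy, scipy, OpenCV 4.12 (cv2) and the standard library are available. Lean on these libraries where they do the work, as an engineer would, in place of code of your own. Each camera call takes 0.05 s, during which the arm holds its last target. There are 200 camera calls.

## Task

The sheet is loaded, so make the sticker cutter ready to run: with the fingertips gently push the loading tray fully home into the machine first, and only then push the yellow-framed guard down until it lies flat on the deck. Nothing needs to be picked up: leave the glue bottle, the tape roll and the stapler where they stand.

Things in the scene. Friction and masses are not known exactly. Their poses are not given: they have to be found in the camera images.
- cutter: Cream benchtop sticker cutter, fixed to the table, 260 mm deep (x) x 260 wide (y) with its flat deck 110 mm above the table and a rear head 130 mm high. Origin on the table under the machine; in its own frame the body reaches from x = -120 mm (front face, on the robot's side) to +140 mm (rear). Its +x axis points from the front to the rear, horizontally; it stands turned by a varying yaw.
- tray (a joint): How far the loading tray stands out of the machine's front, m: 0 = fully home, start 0.03 to 0.065, stop at 0.12. It slides in along the cutter's +x axis, has about 2 N of friction and stays where it is left; a hard stop ends it at 0.
- tray_face (a point): Centre of the outer face of the tray's grey upright front plate (170 mm wide, 66 mm high, 14 mm thick, no handle), the face that looks to the robot. It is 65 mm above the table, and the plate reaches from 32 to 98 mm above the table. When home, this point is at x = -134 mm in the cutter's frame. Behind the plate lies the low black tray floor with a sheet of round stickers.
- guard (a joint): Angle of the hinged guard, rad: 0 = shut, flat on the deck; start 0.75 to 1.05 (standing up, leaning back), stop at 1.35. A stiff hinge keeps it where it is left, so it must be pushed all the way down; about 2 N at the free edge moves it. A hard stop ends it at 0.
- guard_hinge (a point): Middle of the guard's hinge line, on the guard's underside, at x = +85 mm, y = 0, 111.5 mm above the table in the cutter's frame. The hinge line runs along the cutter's y. The guard reaches from here towards the robot and swings up and away from the robot as it opens.
- guard_edge (a point): Middle of the guard's free edge, on its outer (upper) face. The guard is a clear pane in a yellow frame, 170 mm from the hinge to this edge, 210 mm wide, 12 mm thick (the outer face is 12 mm above the hinge line when shut). Shut, this point is at x = -85 mm in the cutter's frame, 123.5 mm above the table.
- glue: Bystander: white glue bottle with a blue cap, 56 mm diameter, 130 mm tall, loose. Origin at the centre of its underside.
- tape: Bystander: red roll of tape lying flat, 96 mm outer and 68 mm inner diameter, 24 mm high, loose. Origin at the centre of its underside.
- stapler: Bystander: blue stapler, 120 x 32 mm, 45 mm high, loose. Origin at the centre of its underside, x along its length.

How it is judged (in metres and radians):
On the way, in this order (a step that is already met when the one before it is completed fails the run):
1. the tray is fully home while the guard still stands open (value of joint tray below 0.005 m and value of joint guard above 0.5 rad), for 0.1 s.
2. the guard is shut flat with the tray home (value of joint tray below 0.005 m and value of joint guard below 0.05 rad), for 0.2 s.
At the end, for the whole second after the job is handed in: The tray is home within 5 mm and the guard is shut within 0.05 rad; bottle, tape roll and stapler stand upright, at rest, within 20 mm of where they began (all of step 2 and distance of each of glue, tape, stapler from where it was at the start of the episode below 0.02 m and linear speed of each of glue, tape, stapler below 0.02 m/s and angle between each of glue, tape, stapler's own z axis and vertical below 0.2 rad); the robot touches nothing.
It fails at once if a bystander is moved, lifted or knocked over (20 mm or 0.3 rad) (distance of any of glue, tape, stapler from where it was at the start of the episode above 0.02 m or angle between any of glue, tape, stapler's own z axis and vertical above 0.3 rad).
It fails at once if the machine, tray or guard is shoved, pinched or pressed with more than 45 N (contact force between any of the fingers, the arm and cutter above 45 N).
It also fails if it takes over 51 s, if anything falls off the work surface, if the arm or the gripper's body presses on something with over 40 N, if the wrist force passes 120 N, or if a joint passes its speed limit or range.

## Working session

There is one attempt and no reset: what is moved stays moved. The work goes in short steps, Python scripts to look and compute and a shell command to move; the robot and the scene stay as the last step left them, time stands still between calls to the robot, and variables do not carry over. Pictures are saved under pics/ and viewed, at most 10 in all, crops included, and the job is handed in when it is done.

```bash
mkdir -p pics; python3 - <<'E'
from plant import bot
import cv2,numpy as np
for n in("side","top"):
    im=bot.capture(n);cv2.imwrite(f"pics/{n}0.png",im)
    p=bot.camera_params(n);print(n,p["fovy"],p["cx"],p["cy"],np.round(p["camera_from_world"],3).tolist())
o=bot.get_obs();print(o["time"],o["tool_pos"],o["tcp_rot"],o["grip_width"])
E
```

```text
side 47.664207225219435 257.06040180814557 195.88157639739998 [[-0.995, -0.099, 0.001, 573.928], [-0.061, 0.607, -0.792, 99.569], [0.078, -0.789, -0.61, 1145.952], [0.0, 0.0, 0.0, 1.0]]
top 45.06310155712367 251.026844896792 195.35002240372236 [[-0.017, -1.0, -0.013, 79.971], [-0.996, 0.018, -0.09, 550.175], [0.09, 0.012, -0.996, 1274.714], [0.0, 0.0, 0.0, 1.0]]
0.1 [132.69135142 507.6023542  243.11603139] [-3.14022116e+00 -1.52622202e-04  2.88578672e+00] 91.55736546754936
```

View pics/side0.png

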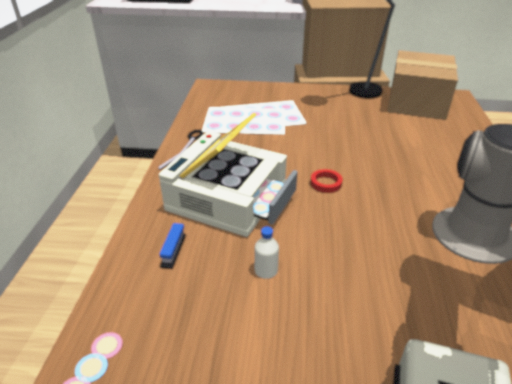

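View pics/top0.png

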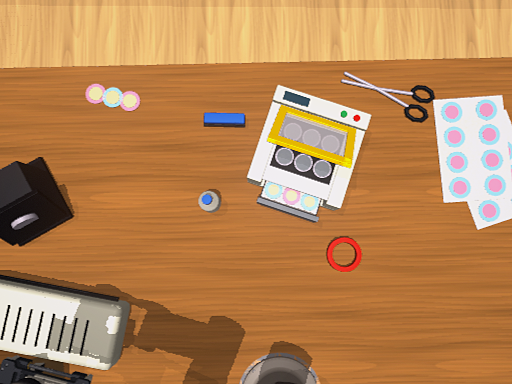

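The side view shows the cutter at about (230,180), with the tray plate at (285,195), the glue at (266,255), the tape at (327,180) and the stapler at (173,243). In the top view the plate runs from (258,209) to (316,221), and the guard's yellow frame spans (270,108) to (355,165). I'll enlarge both to read the corners.

```bash
python3 - <<'E'
import cv2,numpy as np
t=cv2.imread("pics/top0.png")[75:235,235:385];s=cv2.imread("pics/side0.png")[100:240,150:310]
a=cv2.resize(t,(400,427),interpolation=2);b=cv2.resize(s,(400,350),interpolation=2)
c=np.zeros((430,800,3),np.uint8);c[:427,:400]=a;c[:350,400:]=b
cv2.imwrite("pics/crop.png",c)
E
cat > h.py <<'E'
from plant import bot
import numpy as np,cv2
def ray(n,uv):
    p=bot.camera_params(n);T=p["camera_from_world"];f=192/np.tan(np.radians(p["fovy"]/2))
    d=T[:3,:3].T@np.array([(uv[0]-p["cx"])/f,(uv[1]-p["cy"])/f,1]);return -T[:3,:3].T@T[:3,3],d/np.linalg.norm(d)
def plane(n,uv,z):
    c,d=ray(n,uv);return c+d*(z-c[2])/d[2]
def tri(a,b):
    c1,d1=ray("top",a);c2,d2=ray("side",b)
    s=np.linalg.lstsq(np.c_[d1,-d2],c2-c1,rcond=None)[0];p,q=c1+s[0]*d1,c2+s[1]*d2
    return (p+q)/2,np.linalg.norm(p-q)
E
```

```text
(no output)
```

View pics/crop.png

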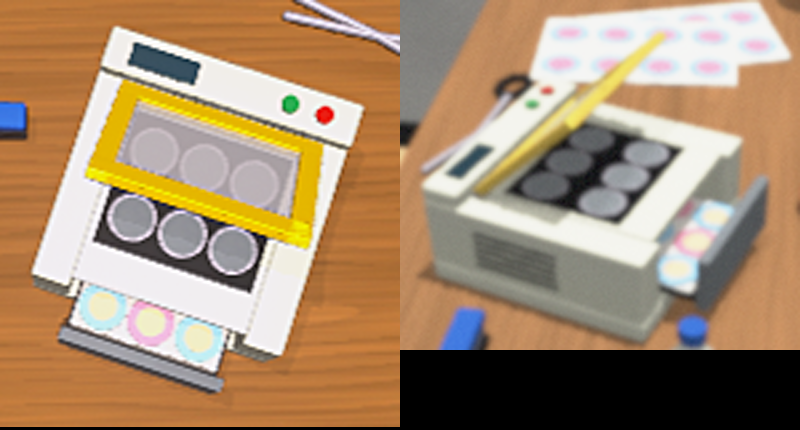

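The crop shows the deck corners, the plate's top edge and the guard's free edge, which in the top crop runs from (87,175) to (308,245). In the side view the guard is seen edge-on, with its far free corner at crop (662,37).

```bash
python3 - <<'E'
from h import *
T=lambda u,v:(235+u/2.667,75+v/2.667)
S=lambda u,v:(150+(u-400)/2.5,100+v/2.5)
r=lambda x:np.round(x,1)
P1,e1=tri(T(220,384),S(766,180));P2,e2=tri(T(61,337),S(705,243));print("plate",r(P1),e1,r(P2),e2)
a,b=plane("top",T(220,384),98),plane("top",T(61,337),98);print("plate z98",r(a),r(b),np.linalg.norm(a-b))
G,e=tri(T(309,236),S(662,36));print("guard corner R",r(G),e)
FL,FR=plane("top",T(33,276),110),plane("top",T(281,350),110);RL,RR=plane("top",T(113,27),130),plane("top",T(363,105),130)
for x in(FL,FR,RL,RR):print(r(x))
v=FL-FR;w=RL-RR;d=(RL+RR-FL-FR)/2
print("yaw",[np.arctan2(-q[0],q[1]) for q in(v,w,b-a)],np.arctan2(d[1],d[0]),np.linalg.norm(v),np.linalg.norm(w),np.linalg.norm(d[:2]))
yaw=np.mean([np.arctan2(-q[0],q[1]) for q in(v,w,b-a)]);ux=np.array([np.cos(yaw),np.sin(yaw)]);uy=np.array([-ux[1],ux[0]])
o=(FL+FR+RL+RR)[:2]/4-10*ux;print("yaw",yaw,"origin",o)
f=lambda p:r([(p[:2]-o)@ux,(p[:2]-o)@uy])
print("in cutter: plate",f(a),f(b),f(P1),f(P2),"guard",f(G),G[2],"angle",np.arctan2(G[2]-111.5,85-f(G)[0]))
print("face pts",o+ux*-134,"gl",r(plane("top",(208,200),120)),"tape",r(plane("top",(344,254),24)))
E
```

```text
plate [ 478.3 -105.3   92.2] 2.1581810419230383 [530.8  51.6 119.6] 7.666403512493922
plate z98 [ 479.2 -104.6   98. ] [528.6  51.5  98. ] 163.7839616152014
guard corner R [ 602.3 -170.3  230.1] 4.367938398730999
[588.6  78.1 110. ]
[ 511.  -163.7  110. ]
[832.6  -5.4 130. ]
[ 748.8 -248.5  130. ]
yaw [np.float64(-0.31047979756699895), np.float64(-0.33166802865756767), np.float64(-0.3063122761259515)] -0.33619008888706436 253.96297033867742 257.13444287414984 255.18747002667294
yaw -0.3161533674501727 origin [660.74563602 -81.77192063]
in cutter: plate [-165.4  -78.2] [-167.    85.6] [-166.   -79.1] [-165.    86.3] guard [ -28.  -102.4] 230.13015421513745 angle 0.8097000330602329
face pts [533.38688849 -40.10959438] gl [532.8 181.4 120. ] tape [ 383.7 -184.7   24. ]
```

```bash
R='[[0.6,-0.97,0],[0,0,-0.06],-1]'; python3 -m pendant '[[[0.6,-0.97,0],[0,0,-0.06],-1],[[0.6,-0.97,0],[0,0,-0.06],-1],[[0.6,-0.97,0],[0,0,-0.06],-1],[[0.6,-0.97,0],[0,0,-0.06],-1],[[0.6,-0.97,0],[0,0,-0.06],-1],[[0.6,-0.97,0],[0,0,-0.06],-1],[[0.6,-0.97,0],[0,0,-0.06],-1],[[0.6,-0.97,0],[0,0,-0.06],-1],[[0.6,-0.97,0],[0,0,-0.06],-1],[[0.6,-0.97,0],[0,0,-0.06],-1]]'
python3 -m pendant '[[[0.6,-0.97,0],[0,0,0],-1],[[0.6,-0.97,0],[0,0,0],-1],[[0.6,-0.97,0],[0,0,0],-1],[[0.6,-0.97,0],[0,0,0],-1],[[0.6,-0.97,0],[0,0,0],-1],[[0.6,-0.97,0],[0,0,0],-1],[[0.6,-0.97,0],[0,0,0],-1],[[0.6,-0.97,0],[0,0,0],-1],[0,0,0],[[0,0,0],[0,0,0],-1]]'
```

```text
time: 0.93
tool_pos: [313.1, 215.4, 243.7]
tcp_rot: [3.142, -0.0, 2.814]
contact_force: [0.8, -0.2, -0.3]
grip_width: 30.2
finger_force: 0.0schema error: expected a list
```

```bash
python3 -m pendant '[[[0.6,-0.95,0],[0,0,0],-1],[[0.6,-0.95,0],[0,0,0],-1],[[0.6,-0.95,0],[0,0,0],-1],[[0.6,-0.95,0],[0,0,0],-1],[[0.6,-0.95,0],[0,0,0],-1],[[0.6,-0.95,0],[0,0,0],-1],[[0.6,-0.95,0],[0,0,0],-1],[[0.6,-0.95,0],[0,0,0],-1],[[0,0,0],[0,0,0],-1],[[0,0,0],[0,0,0],-1]]'
python3 - <<'E'
from plant import bot
import cv2
cv2.imwrite("pics/w1.png",bot.capture("wrist"))
E
```

```text
time: 1.77
tool_pos: [456.9, -12.2, 243.1]
tcp_rot: [3.142, -0.002, 2.811]
contact_force: [-0.6, 0.7, -0.3]
grip_width: 0.6
finger_force: 0.0
```

View pics/w1.png

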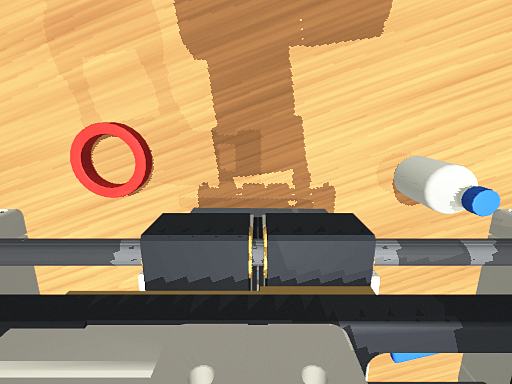

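The wrist view shows the shut fingers at about (257,250), and the plate's dark top edge from (192,208) to (335,208) just in front of them. The tape is at (110,160) and the glue at (440,185). I'll check where the plate edge lies relative to the tool.

```bash
python3 - <<'E'
from h import *
for z in (98,32):print(plane("wrist",(192,208),z),plane("wrist",(335,208),z))
print(np.round(bot.get_obs()["tool_pos"],1),ray("wrist",(256,192)))
E
```

```text
[459.26359699 -85.11970446  98.        ] [507.29647317  55.93619559  98.        ]
[ 474.39602106 -106.78724008   32.        ] [533.51254828  66.81749942  32.        ]
[456.3 -11.1 243.2] (array([393.68467824,   8.78022533, 384.02216131]), array([ 0.23927109, -0.08528612, -0.96719989]))
```

```bash
python3 -m pendant '[[[0,0,-0.9],[0,0,0],-1],[[0,0,-0.9],[0,0,0],-1],[[0,0,-0.9],[0,0,0],-1],[[0,0,-0.9],[0,0,0],-1],[[0,0,-0.9],[0,0,0],-1],[[0,0,-0.9],[0,0,0],-1],[[0.19,-0.06,0],[0,0,0],-1],[[0.19,-0.06,0],[0,0,0],-1],[[0.19,-0.06,0],[0,0,0],-1],[[0,0,0],[0,0,0],-1]]'
python3 -m pendant '[[[0.1,-0.03,0],[0,0,0],-1],[[0.1,-0.03,0],[0,0,0],-1],[[0.1,-0.03,0],[0,0,0],-1],[[0.1,-0.03,0],[0,0,0],-1],[[0.1,-0.03,0],[0,0,0],-1],[[0.1,-0.03,0],[0,0,0],-1],[[0.1,-0.03,0],[0,0,0],-1],[[0.1,-0.03,0],[0,0,0],-1],[[0.1,-0.03,0],[0,0,0],-1],[[0.1,-0.03,0],[0,0,0],-1]]'
```

```text
time: 2.65
tool_pos: [476.6, -16.8, 83.7]
tcp_rot: [3.141, 0.005, 2.814]
contact_force: [0.1, -0.8, 0.2]
grip_width: 0.4
finger_force: 0.0
time: 3.48
tool_pos: [503.8, -25.6, 81.5]
tcp_rot: [-3.141, -0.001, 2.814]
contact_force: [-2.6, -0.5, 0.2]
grip_width: 0.5
finger_force: 1.1
```

The tray is in contact at about 2.6 N. I'll keep going at a slow pace.

```bash
python3 -m pendant '[[[0.08,-0.025,0],[0,0,0],-1],[[0.08,-0.025,0],[0,0,0],-1],[[0.08,-0.025,0],[0,0,0],-1],[[0.08,-0.025,0],[0,0,0],-1],[[0.06,-0.02,0],[0,0,0],-1],[[0.06,-0.02,0],[0,0,0],-1],[[0,0,0],[0,0,0],-1],[[0,0,0],[0,0,0],-1],[[0,0,0],[0,0,0],-1],[[0,0,0],[0,0,0],-1]]'
python3 -m pendant '[[[0.04,-0.013,0],[0,0,0],-1],[[0.04,-0.013,0],[0,0,0],-1],[[0.04,-0.013,0],[0,0,0],-1],[[0.04,-0.013,0],[0,0,0],-1],[[0,0,0],[0,0,0],-1],[[0,0,0],[0,0,0],-1],[[0,0,0],[0,0,0],-1],[[0,0,0],[0,0,0],-1],[[0,0,0],[0,0,0],-1],[[0,0,0],[0,0,0],-1]]'
```

```text
time: 4.32
tool_pos: [517.6, -29.7, 82.0]
tcp_rot: [3.141, 0.001, 2.814]
contact_force: [-0.4, 0.0, 0.4]
grip_width: 0.3
finger_force: 0.0
time: 5.15
tool_pos: [522.1, -31.3, 81.8]
tcp_rot: [3.141, 0.0, 2.814]
contact_force: [-0.1, -0.3, 0.0]
grip_width: 0.5
finger_force: 0.0
```

```bash
python3 -m pendant '[[[0.04,-0.013,0],[0,0,0],-1],[[0.04,-0.013,0],[0,0,0],-1],[[0.04,-0.013,0],[0,0,0],-1],[[0.04,-0.013,0],[0,0,0],-1],[[0,0,0],[0,0,0],-1],[[0,0,0],[0,0,0],-1],[[0,0,0],[0,0,0],-1],[[0,0,0],[0,0,0],-1],[[0,0,0],[0,0,0],-1],[[0,0,0],[0,0,0],-1]]'
```

```text
time: 5.98
tool_pos: [526.9, -32.8, 81.8]
tcp_rot: [3.141, 0.001, 2.814]
contact_force: [-0.5, -0.2, -0.4]
grip_width: 1.0
finger_force: 0.0
```

```bash
python3 -m pendant '[[[0.04,-0.013,0],[0,0,0],-1],[[0.04,-0.013,0],[0,0,0],-1],[[0.04,-0.013,0],[0,0,0],-1],[[0,0,0],[0,0,0],-1],[[0,0,0],[0,0,0],-1],[[0,0,0],[0,0,0],-1],[[0,0,0],[0,0,0],-1],[[0,0,0],[0,0,0],-1],[[0,0,0],[0,0,0],-1],[[0,0,0],[0,0,0],-1]]'
```

```text
time: 6.82
tool_pos: [527.1, -32.8, 81.4]
tcp_rot: [-3.141, -0.008, 2.814]
contact_force: [-11.6, 3.7, 7.7]
grip_width: 0.6
finger_force: 6.1
```

The hard stop is felt: about 12 N with the position stalled. I'll back off, rise and check from above.

```bash
python3 -m pendant '[[[-0.1,0.033,0],[0,0,0],-1],[[-0.3,0.1,0],[0,0,0],-1],[[-0.8,0.27,0],[0,0,0],-1],[[0,0,0.9],[0,0,0],-1],[[0,0,0.95],[0,0,0],-1],[[0,0,0.95],[0,0,0],-1],[[0,0,0.95],[0,0,0],-1],[[0,0,0.95],[0,0,0],-1],[[0,0,0.95],[0,0,0],-1],[[0,0,0.95],[0,0,0],-1]]'
python3 -m pendant '[[[0,0,0.8],[0,0,0],-1],[[-0.9,0.3,0],[0,0,0],-1],[[-0.9,0.3,0],[0,0,0],-1],[[-0.9,0.3,0],[0,0,0],-1],[[0,0,0],[0,0,0],-1],[[0,0,0],[0,0,0],-1],[[0,0,0],[0,0,0],-1],[[0,0,0],[0,0,0],-1],[[0,0,0],[0,0,0],-1],[[0,0,0],[0,0,0],-1]]'
python3 - <<'E'
from plant import bot
import cv2,numpy as np
a=cv2.resize(bot.capture("top")[75:235,235:385],(400,427),interpolation=2);b=cv2.resize(bot.capture("side")[100:240,150:310],(400,350),interpolation=2)
c=np.zeros((430,800,3),np.uint8);c[:427,:400]=a;c[:350,400:]=b
cv2.imwrite("pics/c2.png",c)
E
```

```text
time: 7.65
tool_pos: [494.4, -21.9, 281.5]
tcp_rot: [3.141, 0.001, 2.814]
contact_force: [0.3, 0.3, -0.1]
grip_width: 0.5
finger_force: 0.0
time: 8.48
tool_pos: [413.9, 4.9, 303.5]
tcp_rot: [3.142, -0.0, 2.813]
contact_force: [-0.7, 0.6, 0.3]
grip_width: 0.1
finger_force: 0.0
```

View pics/c2.png

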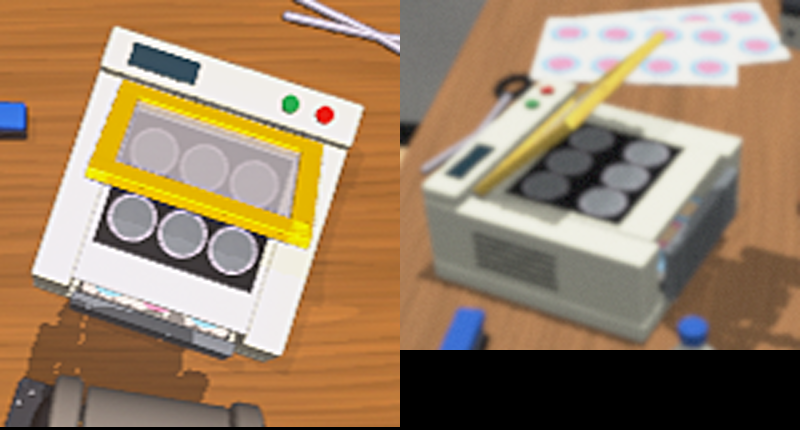

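The guard is still up, and the tray plate is now close to the front face, around crop (155,325). I'll zoom in to confirm it is home.

```bash
python3 - <<'E'
from h import *
im=bot.capture("top");cv2.imwrite("pics/t3.png",cv2.resize(im[172:215,240:345],(800,328),interpolation=cv2.INTER_NEAREST))
yaw=-0.32;ux=np.array([np.cos(yaw),np.sin(yaw)]);uy=np.array([-ux[1],ux[0]]);o=np.array([660.7,-81.8])
cam=ray("top",(250,195))[0];print("cam",cam)
def pix(p):
    p_=bot.camera_params("top");q=p_["camera_from_world"]@np.r_[p,1];f=192/np.tan(np.radians(p_["fovy"]/2));return q[:2]/q[2]*f+[p_["cx"],p_["cy"]]
for nm,x,z in(("deck",-120,110),("inner",-120,98),("outer",-134,98),("out5",-139,98),("bottom",-134,32)):
    for y in(-85,0,85):print(nm,y,np.round((pix(np.r_[o+ux*x+uy*y,z])-[240,172])*800/105,0))
E
```

```text
cam [ 433.89548813   54.78948754 1320.1193953 ]
deck -85 [650. 237.]
deck 0 [413. 163.]
deck 85 [177.  90.]
inner -85 [645. 239.]
inner 0 [410. 167.]
inner 85 [177.  94.]
outer -85 [633. 278.]
outer 0 [398. 205.]
outer 85 [165. 133.]
out5 -85 [629. 291.]
out5 0 [394. 219.]
out5 85 [160. 146.]
bottom -85 [608. 289.]
bottom 0 [385. 220.]
bottom 85 [163. 151.]
```

View pics/t3.png

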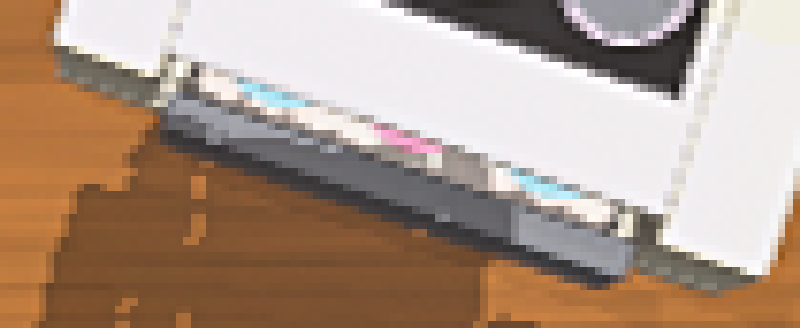

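The plate's inner edge lines up with the machine's side front corners (predicted (410,167), seen about (400,165)), so the tray is home. Next is the guard.

```bash
python3 -m pendant '[[[0.82,-0.29,0],[0,0,0],-1],[[0.82,-0.29,0],[0,0,0],-1],[[0.82,-0.29,0],[0,0,0],-1],[[0.82,-0.29,0],[0,0,0],-1],[[0.82,-0.29,0],[0,0,0],-1],[[0.82,-0.29,0],[0,0,0],-1],[[0.82,-0.29,0],[0,0,0],-1],[[0.82,-0.29,0],[0,0,0],-1],[[0.82,-0.29,0],[0,0,0],-1],[[0.82,-0.29,0],[0,0,0],-1]]'
python3 -m pendant '[[[0,0,-0.4],[0,0,0],-1],[[0,0,-0.4],[0,0,0],-1],[[0,0,-0.4],[0,0,0],-1],[[0,0,-0.2],[0,0,0],-1],[[0,0,-0.1],[0,0,0],-1],[[0,0,-0.1],[0,0,0],-1],[[0,0,0],[0,0,0],-1],[[0,0,0],[0,0,0],-1],[[0,0,0],[0,0,0],-1],[[0,0,0],[0,0,0],-1]]'
python3 - <<'E'
import numpy as np
for t in np.arange(.8,-.01,-.1):
    print(round(t,2),np.round([85-150*np.cos(t)+12*np.sin(t)+9.5,111.5+150*np.sin(t)+12*np.cos(t)+17],1))
E
```

```text
time: 9.47
tool_pos: [660.5, -82.4, 303.2]
tcp_rot: [3.142, -0.0, 2.814]
contact_force: [0.1, -0.3, -0.1]
grip_width: 0.6
finger_force: 0.0
time: 10.3
tool_pos: [659.5, -81.9, 256.5]
tcp_rot: [3.141, 0.001, 2.814]
contact_force: [-0.0, -0.4, -0.4]
grip_width: 0.4
finger_force: 0.0
0.8 [ -1.4 244.5]
0.7 [-12.5 234.3]
0.6 [-22.5 223.1]
0.5 [-31.4 210.9]
0.4 [-39. 198.]
0.3 [-45.3 184.3]
0.2 [-50.1 170.1]
0.1 [-53.6 155.4]
0.0 [-55.5 140.5]
```

```bash
python3 -m pendant '[[[0,0,-0.13],[0,0,0],-1],[[0,0,-0.13],[0,0,0],-1],[[0,0,-0.13],[0,0,0],-1],[[-0.175,0.058,-0.17],[0,0,0],-1],[[-0.175,0.058,-0.17],[0,0,0],-1],[[-0.16,0.052,-0.187],[0,0,0],-1],[[-0.16,0.052,-0.187],[0,0,0],-1],[[-0.14,0.047,-0.2],[0,0,0],-1],[[-0.14,0.047,-0.2],[0,0,0],-1],[[0,0,0],[0,0,0],-1]]'
python3 - <<'E'
from h import *
b=cv2.resize(bot.capture("side")[80:240,140:320],(675,600),interpolation=2);cv2.imwrite("pics/s4.png",b)
E
```

```text
time: 11.13
tool_pos: [629.6, -72.0, 209.1]
tcp_rot: [-3.141, -0.003, 2.814]
contact_force: [-1.3, 0.7, -0.6]
grip_width: 0.4
finger_force: 0.0
```

View pics/s4.png

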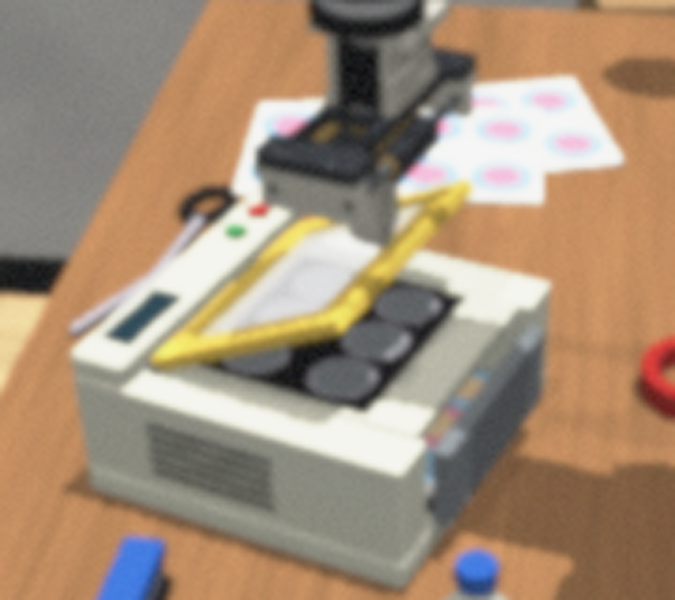

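The fingertips sit on the guard's front rail at about (385,230), and the guard is down to roughly 0.5 rad. I'll continue along the arc.

```bash
python3 -m pendant '[[[-0.12,0.04,-0.215],[0,0,0],-1],[[-0.12,0.04,-0.215],[0,0,0],-1],[[-0.1,0.033,-0.228],[0,0,0],-1],[[-0.1,0.033,-0.228],[0,0,0],-1],[[-0.076,0.025,-0.237],[0,0,0],-1],[[-0.076,0.025,-0.237],[0,0,0],-1],[[-0.055,0.018,-0.2],[0,0,0],-1],[[-0.055,0.018,-0.2],[0,0,0],-1],[[0,0,0],[0,0,0],-1],[[0,0,0],[0,0,0],-1]]'
python3 -m pendant '[[[-0.02,0.007,-0.06],[0,0,0],-1],[[-0.02,0.007,-0.06],[0,0,0],-1],[[-0.02,0.007,-0.06],[0,0,0],-1],[[0,0,-0.06],[0,0,0],-1],[[0,0,0],[0,0,0],-1],[[0,0,0],[0,0,0],-1],[[0,0,0],[0,0,0],-1],[[0,0,0],[0,0,0],-1],[[0,0,0],[0,0,0],-1],[[0,0,0],[0,0,0],-1]]'
```

```text
time: 12.02
tool_pos: [609.4, -65.4, 157.3]
tcp_rot: [-3.142, -0.001, 2.814]
contact_force: [0.6, -0.3, 1.0]
grip_width: 0.4
finger_force: 0.0
time: 12.85
tool_pos: [608.0, -64.9, 150.6]
tcp_rot: [3.142, -0.0, 2.814]
contact_force: [0.4, 0.3, -0.4]
grip_width: 0.7
finger_force: 0.0
```

```bash
python3 -m pendant '[[[0,0,-0.06],[0,0,0],-1],[[0,0,-0.06],[0,0,0],-1],[[0,0,-0.06],[0,0,0],-1],[[0,0,-0.06],[0,0,0],-1],[[0,0,0],[0,0,0],-1],[[0,0,0],[0,0,0],-1],[[0,0,0],[0,0,0],-1],[[0,0,0],[0,0,0],-1],[[0,0,0],[0,0,0],-1],[[0,0,0],[0,0,0],-1]]'
```

```text
time: 13.68
tool_pos: [608.0, -64.8, 143.5]
tcp_rot: [3.141, 0.0, 2.814]
contact_force: [0.3, -0.7, 0.4]
grip_width: 0.4
finger_force: 0.0
```

```bash
python3 -m pendant '[[[0,0,-0.04],[0,0,0],-1],[[0,0,-0.04],[0,0,0],-1],[[0,0,-0.03],[0,0,0],-1],[[0,0,0],[0,0,0],-1],[[0,0,0],[0,0,0],-1],[[0,0,0],[0,0,0],-1],[[0,0,0],[0,0,0],-1],[[0,0,0],[0,0,0],-1],[[0,0,0],[0,0,0],-1],[[0,0,0],[0,0,0],-1]]'
```

```text
time: 14.52
tool_pos: [608.0, -64.8, 140.7]
tcp_rot: [3.141, 0.001, 2.814]
contact_force: [-1.5, 0.2, 6.5]
grip_width: 0.4
finger_force: 2.7
```

```bash
python3 -m pendant '[[[0,0,-0.03],[0,0,0],-1],[[0,0,0],[0,0,0],-1],[[0,0,0],[0,0,0],-1],[[0,0,0],[0,0,0],-1],[[0,0,0],[0,0,0],-1],[[0,0,0],[0,0,0],-1],[[0,0,0],[0,0,0],-1],[[0,0,0],[0,0,0],-1],[[0,0,0],[0,0,0],-1],[[0,0,0],[0,0,0],-1]]'
python3 -m pendant '[[[0,0,0.1],[0,0,0],-1],[[0,0,0.3],[0,0,0],-1],[[0,0,0.9],[0,0,0],-1],[[0,0,0.9],[0,0,0],-1],[[0,0,0.9],[0,0,0],-1],[[-0.9,0.3,0.3],[0,0,0],-1],[[-0.9,0.3,0],[0,0,0],-1],[[-0.9,0.3,0],[0,0,0],-1],[[-0.9,0.3,0],[0,0,0],-1],[[-0.9,0.3,0],[0,0,0],-1]]'
python3 -m pendant '[[[-0.9,0.3,0],[0,0,0],-1],[[-0.9,0.3,0],[0,0,0],-1],[[0,0,0],[0,0,0],-1],[[0,0,0],[0,0,0],-1],[[0,0,0],[0,0,0],-1],[[0,0,0],[0,0,0],-1],[[0,0,0],[0,0,0],-1],[[0,0,0],[0,0,0],-1],[[0,0,0],[0,0,0],-1],[[0,0,0],[0,0,0],-1]]'
python3 - <<'E'
from h import *
a=cv2.resize(bot.capture("top")[75:235,235:385],(400,427),interpolation=2);b=cv2.resize(bot.capture("side")[100:240,150:310],(400,350),interpolation=2)
c=np.zeros((430,800,3),np.uint8);c[:427,:400]=a;c[:350,400:]=b
cv2.imwrite("pics/c5.png",c)
E
```

```text
time: 15.35
tool_pos: [608.0, -64.8, 140.6]
tcp_rot: [3.141, 0.001, 2.814]
contact_force: [-3.1, 1.2, 8.9]
grip_width: 0.5
finger_force: 5.1
time: 16.18
tool_pos: [471.7, -19.5, 241.5]
tcp_rot: [3.141, 0.0, 2.814]
contact_force: [0.3, -0.3, -0.3]
grip_width: 0.6
finger_force: 0.0
time: 17.02
tool_pos: [419.2, -2.0, 241.0]
tcp_rot: [3.142, -0.0, 2.814]
contact_force: [0.5, -0.0, 0.5]
grip_width: 0.4
finger_force: 0.0
```

View pics/c5.png

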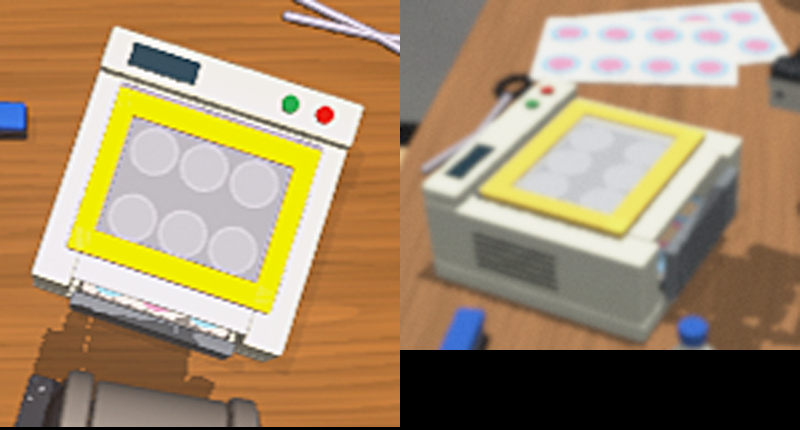

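The guard lies flat on the deck (top crop, (70,245) to (320,150)), and the plate is still home at about (155,325). The robot is clear of everything, so I'll hand in.

```bash
python3 -c "
from plant import bot
print(bot.close_job())"
```

```text
the job is handed in; nothing more can be done
None
```

I pushed the tray home to its stop, then pressed the guard down flat on the deck; nothing else was touched, readings stayed under about 15 N, and the job was handed in after about 17 s (no verdict was returned).

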